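# Put the stray collets back in their trays

## Task

Four spring collets, each of a different kind, were left standing on the bench by the cutter grinder: a slim one, a long one, a short double-taper one and a wide one. Put each back, standing upright with its head up, in the empty compartment of the tray that already holds collets of its own kind, and do not knock any of them over on the way. Leave the clamping nut and the plain bush that stand among them where they are; they are wanted for the next job.

Things in the scene. Friction and masses are not known exactly. Their poses are not given: they have to be found in the camera images.
- slim_mid (a point): Loose slim spring collet: steel, with three slits, standing head up, 72 mm tall; shank 20 mm in diameter for the lower 54 mm, then a cone to a head 28 mm across; 0.1 to 0.16 kg. z up through the head; round, so yaw is free. Point: its centre, 36 mm above its foot.
- long_mid (a point): Loose long spring collet: steel, with three slits, standing head up, 86 mm tall; stout shank 33 to 34 mm in diameter for the lower 68 mm, then a cone to a head 40 mm across; 0.3 to 0.46 kg. z up through the head; round, so yaw is free. Point: its centre, 43 mm above its foot.
- short_mid (a point): Loose short double-taper spring collet: steel, with three slits, standing on its small end, 46 mm tall; 30 mm across at the foot, 40 mm at 33 mm up; above a groove a collar 41 mm across, 38 to 43 mm up. Gripped 35 mm up, the fingers bear on the collar and stay above tray walls; 0.2 to 0.32 kg. z up through the head; round, so yaw is free. Point: its centre, 23 mm above its foot.
- wide_mid (a point): Loose wide spring collet: steel, with three slits, standing head up, 60 mm tall; body 52 mm in diameter for the lower 42 mm, then a cone to a head 60 mm across with a bore of 36 mm; 0.44 to 0.66 kg. z up through the head; round, so yaw is free. Point: its centre, 30 mm above its foot.
- slim_free (a point): Tray of the slim collets: grey plastic, fixed, 50 x 144 mm outside (x, y), three compartments in a row along y, floor 3 mm thick, walls 3 mm thick, 10 mm high above the floor. Point: on the floor in the middle of the empty compartment, 44 mm square inside, at the +y end; x across the row, y along it, z up. Fixed collets of this kind stand 47 and 94 mm from it along the row.
- long_free (a point): Tray of the long collets: grey plastic, fixed, 62 x 180 mm outside (x, y), three compartments in a row along y, floor 3 mm thick, walls 3 mm thick, 10 mm high above the floor. Point: on the floor in the middle of the empty compartment, 56 mm square inside, at the -y end; x across the row, y along it, z up. Fixed collets of this kind stand 59 and 118 mm from it along the row.
- short_free (a point): Tray of the short double-taper collets: grey plastic, fixed, 60 x 174 mm outside (x, y), three compartments in a row along y, floor 3 mm thick, walls 3 mm thick, 10 mm high above the floor. Point: on the floor in the middle of the empty compartment, 54 mm square inside, at the +y end; x across the row, y along it, z up. Fixed collets of this kind stand 57 and 114 mm from it along the row.
- wide_free (a point): Tray of the wide collets: grey plastic, fixed, 80 x 157 mm outside (x, y), two compartments in a row along y, floor 3 mm thick, walls 3 mm thick, 10 mm high above the floor. Point: on the floor in the middle of the empty compartment, 74 mm square inside, at the -y end; x across the row, y along it, z up. A fixed collet of this kind stands 77 mm from it along the row.
- nut_mid (a point): Clamping nut, not a collet: dark low ring with six notches round it, 50 mm across, 24 mm high, loose, lying flat among the collets, to be left alone. The point is at its centre, 12 mm up.
- bush_mid (a point): Plain ground bush, not a collet: smooth straight steel tube without slits or head, 26 mm across, 30 mm tall, loose, standing among the collets, to be left alone. The point is at its centre, 15 mm up.

How it is judged:
By the outcome, as a careful person would: the job done as asked, in the order asked, and still so for the second after the job is handed in, with the robot touching nothing.
It also fails if it takes over 120 s, if anything falls off the work surface, if the arm or the gripper's body presses on something with over 40 N, if the wrist force passes 120 N, or if a joint passes its speed limit or range.

## Robot

A 7-joint arm with a two-finger parallel gripper is mounted at the origin on the work surface. World frame = base frame: x ahead of the robot, y to its left, z up, the work surface at z = 0. Lengths are in m, angles in rad, forces in N, time in s.
With the tool pointing down it reaches from about 0.425 to 0.825 m from the base axis. Payload 3.6 kg.
Tool frame: the origin (TCP) lies at the centre of the arm's flange, where the gripper is bolted on; the fingertips stand 186 mm ahead of it and the grasp point (between the pads) lies 167 mm ahead of it; y points along the fingers, x is the direction in which the jaws open and shut, and the axes are right-handed (so a half turn about y gives the same grasp; the last joint's range is limited). The gripper opens to 93 mm and grips with 3 to 60 N. Pads are 15 mm wide; open, the fingers measure 128 mm over their backs; the gripper's body (75 mm by 188 mm) begins 65 mm behind the grasp point.
Start: joints at [-1.353, 0.615, -0.013, 1.423, 0.008, 1.103, -0.04], TCP at [0.158, 0.631, 0.405] pointing down, gripper open.
Joint ranges: [-3.12, 3.12], [-0.3, 2.06], [-1.34, 1.32], [0.26, 2.42], [-1.36, 4.5], [0.01, 1.98], [-2.84, 2.84]. Speed limits (rad/s): [2.79, 2.79, 3.14, 3.14, 3.14, 3.14, 3.14].

## Interface

Orientations are given as a unit quaternion [x, y, z, w].
In Python, from bench import * gives the robot as it stands. The module is installed in compiled form; this text tells all that it offers.
- The arm moves only by the tool play_rows, never from a script. Its argument "moves" is a list of rows, each an object with "dp": the shift along the world's x, y, z in cm, a list of three; "yaw": the turn about the world's z in degrees; "grip": the finger opening in cm, from 0 to 9.3. A call has 1 to 10 rows; each row is the pose to reach, as a shift and turn from the pose measured when the call began; what a row does not reach only later rows make up. A row lasts 1/8 s, in which the tool goes at most 62.5 mm and 10.7 degrees, less where a joint would pass 70% of its speed; a pose out of reach is approached as far as the arm can. A call with a gripper value outside its range is refused whole. The fingers move at their own pace and stop on an object; the grip force is fixed at half the most. Time passes only in rows, so rows that repeat a pose let the fingers close. It gives the time, the measured TCP pose, the force and the opening at its end, in the units of the state.
- state(): the state, without advancing time (a new reading comes with each control period).
- capture(name): name is "side" or "top"; returns a dict with "image" (384x512x3 uint8, red, green, blue), "z_map" (384x512 float32, m along the optical axis (not along the pixel's ray), 0 where there is no reading), "K" (3x3 intrinsics, pixels), "R" (3x3) and "t" (3): a world point X has camera coordinates R X + t. Camera axes: x right, y down, z forward; pixel columns grow to the right and rows downward; lengths in m; the calibration is good to about 2 mm. A picture is of the moment at which its call begins.
- close_job(): hands the job in, once; it reports no verdict.
The state is a dict: "t": time; "joint_positions": joint angles; "qd": joint speeds; "joint_torque": joint torques, N m; "eef_pos": TCP position; "tool_rot": TCP orientation; "ft_force": force on the tool from outside, world axes, zero at the start; "torque": the same for the moment, N m; "grip_width": finger opening in m.
Only numpy, scipy, OpenCV 4.12 (cv2) and the standard library are available. Lean on these libraries where they do the work, as an engineer would, in place of code of your own. Each camera call takes 0.05 s, during which the arm holds its last target. There are 200 camera calls.

## Working session

There is one attempt and no reset: what is moved stays moved. The work goes in short steps, Python scripts to look and compute and a tool call to move; the robot and the scene stay as the last step left them, time stands still between calls to the robot, and variables do not carry over. Pictures are saved under pics/ and viewed, about 12 in all and at most 16, crops included, and the job is handed in when it is done.

Besides the shell and the picture viewer there is one more tool, called after "Call:" as a command line: name --argument value ..., lists and objects as JSON in quotes. play_rows: Moves the arm, as the interface text tells. Its arguments: {"type":"object","properties":{"moves":{"type":"array","items":{"type":"object","properties":{"dp":{"type":"array","items":{"type":"number"}},"yaw":{"type":"number"},"grip":{"type":"number"}}}}},"required":["moves"]}

```bash
mkdir -p pics; cat > h.py <<'E'
from bench import *
import numpy as np, cv2
def world(c):
    z=c["z_map"]; v,u=np.indices(z.shape); K=c["K"]
    P=np.stack([(u-K[0,2])/K[0,0]*z,(v-K[1,2])/K[1,1]*z,z],-1)
    W=(P-c["t"])@c["R"]; W[z==0]=np.nan
    return W
def save(c,n): cv2.imwrite(f"pics/{n}.png",c["image"][...,::-1])
E
python3 - <<'E'
from h import *
s=state(); print({k:np.round(v,3) for k,v in s.items()})
for n in("top","side"):
    c=capture(n); save(c,n+"0"); np.save(n+"0.npy",world(c)); print(n,c["K"].round(1).tolist(),c["R"].round(3).tolist(),c["t"].round(3))
E
```

```text
{'t': np.float64(0.0), 'joint_positions': array([-1.352,  0.616, -0.013,  1.425,  0.008,  1.103, -0.04 ]), 'qd': array([-0.   , -0.002, -0.   ,  0.001, -0.   , -0.   ,  0.   ]), 'joint_torque': array([ 0.0000e+00, -4.5893e+01,  2.0900e-01, -1.6574e+01, -6.1000e-02,
        2.0000e-02,  0.0000e+00]), 'eef_pos': array([0.157, 0.63 , 0.404]), 'tool_rot': array([ 0.558,  0.435, -0.436, -0.557]), 'ft_force': array([-0.484,  0.872, -0.267]), 'torque': array([ 0.001, -0.061,  0.023]), 'grip_width': np.float64(0.094)}
top [[377.7, 0.0, 256.9], [0.0, 377.7, 186.4], [0.0, 0.0, 1.0]] [[0.003, -1.0, -0.014], [-0.997, -0.002, -0.071], [0.071, 0.015, -0.997]] [-0.002  0.513  0.947]
side [[383.5, 0.0, 254.7], [0.0, 383.5, 193.0], [0.0, 0.0, 1.0]] [[0.665, -0.747, -0.021], [-0.417, -0.348, -0.84], [0.619, 0.567, -0.543]] [-0.333  0.245  0.795]
```

View pics/top0.png

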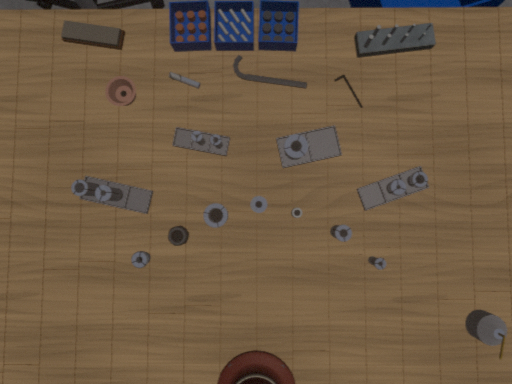

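View pics/side0.png

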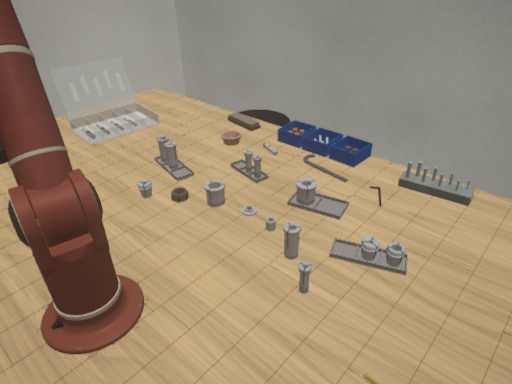

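Top view (+y left, +x up). On the bench: short collet at (140,259), nut (178,235), wide (215,215), a low flanged disc (259,204), bush (297,213), long (343,233) and slim (379,263). Trays: long (115,195), slim (201,142), wide (309,146), short (393,188).

```bash
python3 - <<'E'
from h import *
W=np.load("top0.npy"); S=np.load("side0.npy")
print("bench z", np.nanmedian(W[280:340,200:400,2]),np.nanmedian(S[300:350,200:300,2]))
rois=dict(short=(140,259,14),nut=(178,235,13),wide=(215,215,16),disc=(259,204,12),bush=(297,213,10),long=(343,233,13),slim=(379,263,12))
allS=S.reshape(-1,3); allT=W.reshape(-1,3)
for n,(u,v,r) in rois.items():
    p=W[v-r:v+r,u-r:u+r].reshape(-1,3); p=p[p[:,2]>.006]
    h=np.percentile(p[:,2],97); q=p[p[:,2]>h-.006]
    (cx,cy),rad=cv2.minEnclosingCircle((q[:,:2]*1000).astype(np.float32))
    g=np.array([cx,cy])/1000
    a=allS[(np.hypot(*(allS[:,:2]-g).T)<.045)&(allS[:,2]>.006)]
    hs=np.percentile(a[:,2],97); b=a[a[:,2]>hs-.006]
    (sx,sy),sr=cv2.minEnclosingCircle((b[:,:2]*1000).astype(np.float32))
    print(n,"top h%.3f"%h,round(cx),round(cy),"r%.0f"%rad,len(q)," side h%.3f"%hs,round(sx),round(sy),"r%.0f"%sr,len(b), "reach",round(np.hypot(cx,cy)))
# trays
for n,(u,v,w,h,Lx,Ly) in dict(long=(115,195,50,26,62,180),slim=(201,142,36,20,50,144),wide=(309,146,38,26,80,157),short=(393,188,42,28,60,174)).items():
    for nm,p in(("top",W[v-h:v+h,u-w:u+w].reshape(-1,3)),("side",None)):
        if p is None:
            p=allS[np.hypot(*(allS[:,:2]-c/1000).T)<.11]
        t=p[(p[:,2]>.0075)&(p[:,2]<.018)]
        (cc,sz,an)=cv2.minAreaRect((t[:,:2]*1000).astype(np.float32)); 
        if nm=="top": c=np.array(cc)
        print(n,nm,np.round(cc),np.round(sz),round(an,1),len(t))
c=capture("top"); 
im=cv2.resize(c["image"][120:280,60:440,::-1],None,fx=2.1,fy=2.1,interpolation=cv2.INTER_CUBIC)
cv2.imwrite("pics/topcrop.png",cv2.convertScaleAbs(im,alpha=1.8))
E
```

```text
bench z -0.0005463549274603585 -0.0007296402795166155
short top h0.048 331 289 r20 171  side h0.046 330 287 r21 83 reach 439
nut top h0.026 386 201 r24 136  side h0.024 388 199 r25 82 reach 436
wide top h0.062 440 101 r30 307  side h0.060 440 98 r31 154 reach 451
disc top h0.015 468 -8 r17 56  side h0.012 467 -7 r16 52 reach 468
bush top h0.033 447 -101 r13 43  side h0.030 446 -102 r12 46 reach 458
long top h0.088 399 -204 r20 178  side h0.086 398 -207 r20 153 reach 448
slim top h0.074 326 -293 r14 102  side h0.072 326 -295 r14 119 reach 438
long top [492. 366.] [181.  62.] 77.6 280
long side [493. 365.] [185.  63.] 77.4 170
slim top [632. 147.] [145.  50.] 79.3 214
slim side [631. 145.] [147.  51.] 79.4 152
wide top [ 618. -134.] [ 81. 157.] 12.6 275
wide side [ 619. -136.] [ 84. 157.] 12.4 282
short top [ 510. -348.] [ 60. 175.] 19.8 282
short side [ 510. -351.] [ 63. 174.] 19.1 423
```

View pics/topcrop.png

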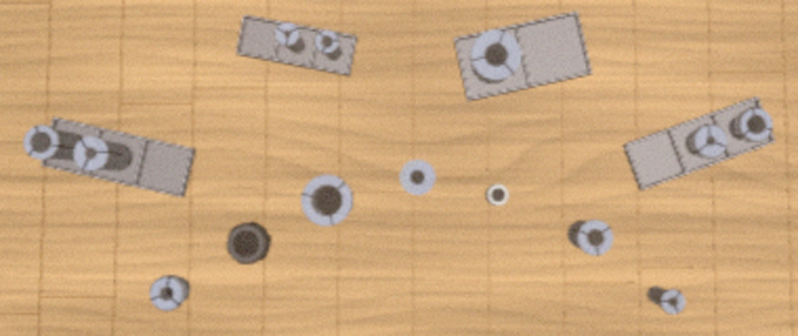

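Both cameras agree within 3 mm and the heights match the given ones. The targets below are in mm, with the jaws across each tray row:

| Collet | Pick | Place | Jaw angle |
|---|---|---|---|
| slim | (326,-294) | (640,192) | -10.6° |
| long | (398.5,-205.5) | (480,308) | -12.5° |
| short | (330.5,288) | (491,-296) | 19.5° |
| wide | (440,99.5) | (627,-173) | 12.5° |

Slim goes first.

```bash
cat >> h.py <<'E'
def go(x=None,y=None,grasp_z=None,jaw=None):
    """print the shift (cm, deg) from the present pose to a grasp-point target in mm"""
    from scipy.spatial.transform import Rotation as Ro
    s=state(); R=Ro.from_quat(s["tool_rot"]).as_matrix(); p=s["eef_pos"]+.167*R[:,1]
    a=np.degrees(np.arctan2(R[1,0],R[0,0]))
    print("t%.2f grasp mm"%s["t"],(p*1000).round(1),"jaw %.1f"%a,"tilt",R[:2,1].round(3),"w %.1f"%(s["grip_width"]*1000),"F",s["ft_force"].round(1))
    if x is not None: print("shift cm",((np.array([x,y,grasp_z])-p*1000)/10).round(2),"yaw",round((jaw-a+90)%180-90,1))
E
python3 -c "
from h import *
go(326,-294,140,-10.6)"
```

```text
t0.15 grasp mm [157.4 630.1 236.9] jaw 76.0 tilt [-0.    -0.002] w 93.1 F [ 0.3  0.8 -0.9]
shift cm [ 16.86 -92.41  -9.69] yaw -86.6
```

Call:
play_rows --moves '[{"dp": [4, -4, 0], "yaw": -5, "grip": 9.3}, {"dp": [8, -8, 0], "yaw": -10, "grip": 9.3}, {"dp": [12, -12, 0], "yaw": -15, "grip": 9.3}, {"dp": [16, -16, 0], "yaw": -20, "grip": 9.3}, {"dp": [20, -20, 0], "yaw": -25, "grip": 9.3}, {"dp": [24, -24, 0], "yaw": -30, "grip": 9.3}, {"dp": [28, -28, 0], "yaw": -35, "grip": 9.3}, {"dp": [32, -32, 0], "yaw": -40, "grip": 9.3}, {"dp": [35, -36, 0], "yaw": -45, "grip": 9.3}, {"dp": [38, -40, 0], "yaw": -50, "grip": 9.3}]'

```text
t: 1.4
eef_pos: [0.5383, 0.229, 0.4036]
tool_rot: [0.689, 0.157, -0.159, -0.689]
ft_force: [0.7, 0.7, 0.0]
grip_width: 0.0932
```

Call:
play_rows --moves '[{"dp": [0, -5, 0], "yaw": -4, "grip": 9.3}, {"dp": [0, -10, 0], "yaw": -8, "grip": 9.3}, {"dp": [-1, -15, 0], "yaw": -12, "grip": 9.3}, {"dp": [-2, -20, 0], "yaw": -16, "grip": 9.3}, {"dp": [-4, -25, 0], "yaw": -20, "grip": 9.3}, {"dp": [-6, -30, 0], "yaw": -24, "grip": 9.3}, {"dp": [-8, -35, 0], "yaw": -28, "grip": 9.3}, {"dp": [-10, -40, 0], "yaw": -32, "grip": 9.3}, {"dp": [-12, -45, 0], "yaw": -36, "grip": 9.3}, {"dp": [-12, -45, 0], "yaw": -36, "grip": 9.3}]'

```text
t: 2.65
eef_pos: [0.4159, -0.2251, 0.4039]
tool_rot: [0.705, -0.067, 0.065, -0.703]
ft_force: [0.2, 0.1, 0.8]
grip_width: 0.0931
```

```bash
python3 -c "
from h import *
go(326,-294,110,-10.6)"
```

```text
t2.65 grasp mm [ 415.4 -225.4  236.9] jaw -10.7 tilt [-0.003 -0.002] w 93.1 F [0.2 0.1 0.8]
shift cm [ -8.94  -6.86 -12.69] yaw 0.1
```

Call:
play_rows --moves '[{"dp": [-3, -2.3, 0], "yaw": 0, "grip": 9.3}, {"dp": [-6, -4.6, 0], "yaw": 0, "grip": 9.3}, {"dp": [-8.9, -6.9, -2], "yaw": 0, "grip": 9.3}, {"dp": [-8.9, -6.9, -6], "yaw": 0, "grip": 9.3}, {"dp": [-8.9, -6.9, -10], "yaw": 0, "grip": 9.3}, {"dp": [-8.9, -6.9, -12.7], "yaw": 0, "grip": 9.3}, {"dp": [-8.9, -6.9, -12.7], "yaw": 0, "grip": 9.3}, {"dp": [-8.9, -6.9, -12.7], "yaw": 0, "grip": 9.3}]'

```text
t: 3.65
eef_pos: [0.3275, -0.294, 0.2776]
tool_rot: [0.705, -0.066, 0.065, -0.703]
ft_force: [0.2, -0.5, 0.8]
grip_width: 0.093
```

```bash
python3 -c "
from h import *
go(326,-294,38,-10.6); save(capture('side'),'s1')"
```

```text
t3.65 grasp mm [ 327.2 -294.4  110.6] jaw -10.7 tilt [-0.002 -0.003] w 93.0 F [ 0.2 -0.5  0.8]
shift cm [-0.12  0.04 -7.26] yaw 0.1
```

View pics/s1.png

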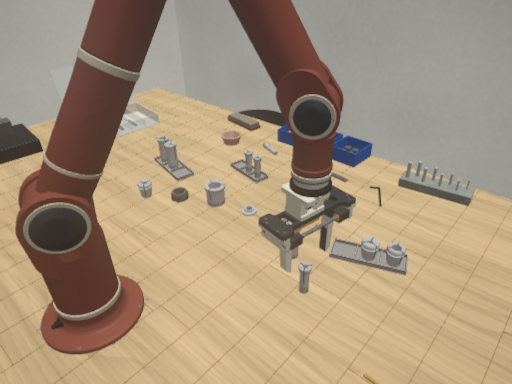

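The gripper hangs over the slim collet (305,278), with the fingertips at (287,268) and (327,248). It is clear to descend.

Call:
play_rows --moves '[{"dp": [-0.1, 0, -2], "yaw": 0, "grip": 9.3}, {"dp": [-0.1, 0, -4], "yaw": 0, "grip": 9.3}, {"dp": [-0.1, 0, -6], "yaw": 0, "grip": 9.3}, {"dp": [-0.1, 0, -7.3], "yaw": 0, "grip": 9.3}, {"dp": [-0.1, 0, -7.3], "yaw": 0, "grip": 6}, {"dp": [-0.1, 0, -7.3], "yaw": 0, "grip": 4}, {"dp": [-0.1, 0, -7.3], "yaw": 0, "grip": 3}, {"dp": [-0.1, 0, -7.3], "yaw": 0, "grip": 2.4}, {"dp": [-0.1, 0, -7.3], "yaw": 0, "grip": 1.5}, {"dp": [-0.1, 0, -7.3], "yaw": 0, "grip": 1.0}]'

```text
t: 4.95
eef_pos: [0.3265, -0.2941, 0.205]
tool_rot: [0.705, -0.066, 0.066, -0.703]
ft_force: [-0.0, 0.6, 0.0]
grip_width: 0.0378
```

Call:
play_rows --moves '[{"dp": [0, 0, 0], "yaw": 0, "grip": 1.0}, {"dp": [0, 0, 0], "yaw": 0, "grip": 1.0}, {"dp": [0, 0, 0], "yaw": 0, "grip": 1.0}, {"dp": [0, 0, 0], "yaw": 0, "grip": 1.0}]'

```text
t: 5.45
eef_pos: [0.3265, -0.2941, 0.205]
tool_rot: [0.705, -0.066, 0.066, -0.703]
ft_force: [1.1, -0.1, 0.6]
grip_width: 0.0264
```

```bash
python3 -c "
from h import *
go(326,-294,160,-10.6)"
```

```text
t5.45 grasp mm [ 326.4 -294.7   38. ] jaw -10.7 tilt [-0.001 -0.003] w 26.4 F [ 1.1 -0.1  0.6]
shift cm [-0.04  0.07 12.2 ] yaw 0.1
```

Call:
play_rows --moves '[{"dp": [0, 0, 0], "yaw": 0, "grip": 1.0}, {"dp": [0, 0, 0], "yaw": 0, "grip": 1.0}, {"dp": [0, 0, 0], "yaw": 0, "grip": 1.0}, {"dp": [0, 0, 0], "yaw": 0, "grip": 1.0}, {"dp": [0, 0, 0], "yaw": 0, "grip": 1.0}, {"dp": [0, 0, 0], "yaw": 0, "grip": 1.0}]'

```text
t: 6.2
eef_pos: [0.3265, -0.2942, 0.205]
tool_rot: [0.705, -0.066, 0.066, -0.703]
ft_force: [-0.9, -0.6, 0.2]
grip_width: 0.0263
```

```bash
python3 -c "
from h import *
go(326,-294,160,-10.6)
c=capture('side'); im=c['image'][190:330,220:400,::-1]; cv2.imwrite('pics/s2.png',cv2.resize(im,None,fx=4,fy=4))"
```

```text
t6.20 grasp mm [ 326.4 -294.7   38. ] jaw -10.7 tilt [-0.001 -0.003] w 26.3 F [-0.9 -0.6  0.2]
shift cm [-0.04  0.07 12.2 ] yaw 0.1
```

View pics/s2.png

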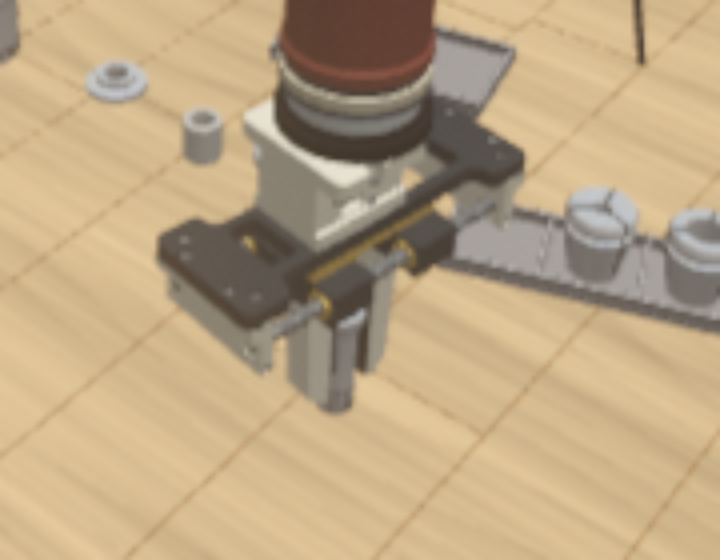

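The slim collet is upright between the fingers, but they stopped at 26.3 mm instead of 20. The pad tops are bearing on the cone, so I'll regrip lower, at 32 mm.

Call:
play_rows --moves '[{"dp": [0, 0, 0], "yaw": 0, "grip": 4.0}, {"dp": [0, 0, 0], "yaw": 0, "grip": 4.0}, {"dp": [0, 0, 0], "yaw": 0, "grip": 4.0}, {"dp": [0, 0, -0.6], "yaw": 0, "grip": 4.0}, {"dp": [0, 0, -0.6], "yaw": 0, "grip": 3.0}, {"dp": [0, 0, -0.6], "yaw": 0, "grip": 1.5}, {"dp": [0, 0, -0.6], "yaw": 0, "grip": 1.0}, {"dp": [0, 0, -0.6], "yaw": 0, "grip": 1.0}, {"dp": [0, 0, -0.6], "yaw": 0, "grip": 1.0}, {"dp": [0, 0, -0.6], "yaw": 0, "grip": 1.0}]'

```text
t: 7.5
eef_pos: [0.3265, -0.2941, 0.199]
tool_rot: [0.705, -0.066, 0.066, -0.703]
ft_force: [0.6, 0.2, -1.2]
grip_width: 0.0262
```

Call:
play_rows --moves '[{"dp": [0, 0, 0], "yaw": 0, "grip": 1.0}, {"dp": [0, 0, 0], "yaw": 0, "grip": 1.0}, {"dp": [0, 0, 0], "yaw": 0, "grip": 1.0}]'

```text
t: 7.88
eef_pos: [0.3265, -0.2941, 0.199]
tool_rot: [0.705, -0.066, 0.066, -0.703]
ft_force: [-0.6, 0.1, -1.5]
grip_width: 0.0264
```

```bash
python3 -c "
from h import *
go()
c=capture('side'); W=world(c)
for v in range(264,300,3):
    print(v,[tuple((W[v,u]*1000).round().astype(int)) for u in range(292,320,2)])
im=c['image'][250:310,270:340,::-1]; cv2.imwrite('pics/s3.png',cv2.resize(im,None,fx=9,fy=9,interpolation=cv2.INTER_CUBIC))"
```

```text
t7.88 grasp mm [ 326.4 -294.7   32. ] jaw -10.7 tilt [-0.001 -0.003] w 26.4 F [-0.6  0.1 -1.5]
264 [(np.int64(284), np.int64(-294), np.int64(108)), (np.int64(283), np.int64(-299), np.int64(112)), (np.int64(281), np.int64(-305), np.int64(117)), (np.int64(282), np.int64(-309), np.int64(119)), (np.int64(283), np.int64(-313), np.int64(120)), (np.int64(285), np.int64(-316), np.int64(121)), (np.int64(289), np.int64(-318), np.int64(119)), (np.int64(291), np.int64(-321), np.int64(119)), (np.int64(294), np.int64(-323), np.int64(119)), (np.int64(298), np.int64(-326), np.int64(118)), (np.int64(303), np.int64(-327), np.int64(114)), (np.int64(342), np.int64(-308), np.int64(75)), (np.int64(349), np.int64(-309), np.int64(71)), (np.int64(418), np.int64(-273), np.int64(-2))]
267 [(np.int64(286), np.int64(-293), np.int64(98)), (np.int64(283), np.int64(-299), np.int64(104)), (np.int64(282), np.int64(-305), np.int64(108)), (np.int64(280), np.int64(-311), np.int64(113)), (np.int64(278), np.int64(-317), np.int64(119)), (np.int64(280), np.int64(-320), np.int64(119)), (np.int64(283), np.int64(-322), np.int6
[... 6264 characters left out ...]
nt64(341), np.int64(-325), np.int64(-1))]
297 [(np.int64(298), np.int64(-287), np.int64(-1)), (np.int64(300), np.int64(-291), np.int64(-1)), (np.int64(304), np.int64(-294), np.int64(-1)), (np.int64(306), np.int64(-297), np.int64(-1)), (np.int64(309), np.int64(-301), np.int64(-1)), (np.int64(311), np.int64(-304), np.int64(0)), (np.int64(315), np.int64(-306), np.int64(-2)), (np.int64(317), np.int64(-310), np.int64(-1)), (np.int64(320), np.int64(-313), np.int64(-1)), (np.int64(323), np.int64(-317), np.int64(-1)), (np.int64(324), np.int64(-320), np.int64(0)), (np.int64(327), np.int64(-324), np.int64(1)), (np.int64(331), np.int64(-326), np.int64(0)), (np.int64(333), np.int64(-330), np.int64(-1))]
```

View pics/s3.png

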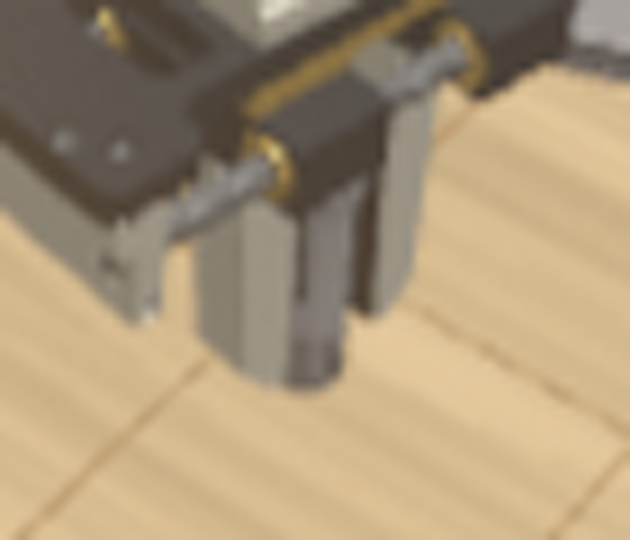

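The depth points show the collet vertical and centred, axis near (328,-294). The fingers above the pads touch the head, so I'll regrip with the pads on the head itself, at about 62 mm.

Call:
play_rows --moves '[{"dp": [0, 0, 0], "yaw": 0, "grip": 4.0}, {"dp": [0, 0, 0], "yaw": 0, "grip": 4.0}, {"dp": [0, 0, 0], "yaw": 0, "grip": 4.0}, {"dp": [0, 0, 1.5], "yaw": 0, "grip": 4.0}, {"dp": [0, 0, 3.0], "yaw": 0, "grip": 4.0}, {"dp": [0, 0, 3.0], "yaw": 0, "grip": 3.5}, {"dp": [0, 0, 3.0], "yaw": 0, "grip": 2}, {"dp": [0, 0, 3.0], "yaw": 0, "grip": 1.5}, {"dp": [0, 0, 3.0], "yaw": 0, "grip": 1.5}, {"dp": [0, 0, 3.0], "yaw": 0, "grip": 1.5}]'

```text
t: 9.18
eef_pos: [0.3265, -0.2941, 0.2287]
tool_rot: [0.705, -0.066, 0.066, -0.703]
ft_force: [0.3, -0.5, -0.8]
grip_width: 0.0264
```

Call:
play_rows --moves '[{"dp": [0, 0, 0], "yaw": 0, "grip": 1.5}, {"dp": [0, 0, 0], "yaw": 0, "grip": 1.5}, {"dp": [0, 0, 1], "yaw": 0, "grip": 1.5}, {"dp": [0, 0, 2], "yaw": 0, "grip": 1.5}, {"dp": [0, 0, 4], "yaw": 0, "grip": 1.5}, {"dp": [0, 0, 6], "yaw": 0, "grip": 1.5}, {"dp": [0, 0, 6], "yaw": 0, "grip": 1.5}]'

```text
t: 10.05
eef_pos: [0.3267, -0.2943, 0.2902]
tool_rot: [0.706, -0.065, 0.067, -0.702]
ft_force: [-0.1, 0.6, -1.5]
grip_width: 0.0265
```

```bash
cat >> h.py <<'E'
def held(maxz=.2,y0=None,zlim=(.005,.2),r=.03,show=True):
    """side-depth points of what hangs under the grasp point: lowest height and lateral position"""
    from scipy.spatial.transform import Rotation as Ro
    s=state(); R=Ro.from_quat(s["tool_rot"]).as_matrix(); p=s["eef_pos"]+.167*R[:,1]
    W=world(capture("side")).reshape(-1,3)
    m=(np.hypot(*(W[:,:2]-p[:2]).T)<r)&(W[:,2]<p[2]-.021)&(W[:,2]>.005)
    q=W[m]*1000
    print("n",len(q),"lowest z",np.percentile(q[:,2],[0,3]).round(1) if len(q) else None,"grasp z",(p[2]*1000).round(1))
    for z in range(10,int(p[2]*1000)-20,10):
        b=q[abs(q[:,2]-z)<5]
        if len(b)>4: print(z,"x %.0f..%.0f y %.0f..%.0f"%(b[:,0].min(),b[:,0].max(),b[:,1].min(),b[:,1].max()),len(b))
E
python3 -c "
from h import *
go(640,192,170,-10.6); held()"
```

```text
t10.05 grasp mm [ 327.  -295.1  123.2] jaw -10.7 tilt [ 0.002 -0.005] w 26.5 F [-0.1  0.6 -1.5]
shift cm [31.3  48.71  4.68] yaw 0.1
n 136 lowest z [60.8 63.3] grasp z 123.2
60 x 318..328 y -306..-287 12
70 x 317..335 y -306..-287 34
80 x 318..332 y -306..-290 37
90 x 317..331 y -307..-291 33
100 x 318..341 y -305..-298 20
```

Held upright at 62 mm above the foot. Now carrying it to the slim tray.

Call:
play_rows --moves '[{"dp": [0, 0, 2], "yaw": 0, "grip": 1.5}, {"dp": [1, 1, 5], "yaw": 0, "grip": 1.5}, {"dp": [3, 4, 7], "yaw": 0, "grip": 1.5}, {"dp": [5, 8, 7], "yaw": 0, "grip": 1.5}, {"dp": [7.5, 12, 7], "yaw": 0, "grip": 1.5}, {"dp": [10, 16, 7], "yaw": 0, "grip": 1.5}, {"dp": [12.5, 20, 7], "yaw": 0, "grip": 1.5}, {"dp": [15, 24, 7], "yaw": 0, "grip": 1.5}, {"dp": [17.5, 28, 7], "yaw": 0, "grip": 1.5}, {"dp": [20, 32, 7], "yaw": 0, "grip": 1.5}]'

```text
t: 11.35
eef_pos: [0.5269, 0.0275, 0.3582]
tool_rot: [0.706, -0.066, 0.065, -0.703]
ft_force: [0.0, -0.4, -1.1]
grip_width: 0.0267
```

Call:
play_rows --moves '[{"dp": [2.5, 4, 0], "yaw": 0, "grip": 1.5}, {"dp": [5, 8, 0], "yaw": 0, "grip": 1.5}, {"dp": [7.5, 12, 0], "yaw": 0, "grip": 1.5}, {"dp": [9.5, 15, 0], "yaw": 0, "grip": 1.5}, {"dp": [11, 16.5, 0], "yaw": 0, "grip": 1.5}, {"dp": [11.3, 16.7, 0], "yaw": 0, "grip": 1.5}, {"dp": [11.3, 16.7, 0], "yaw": 0, "grip": 1.5}]'

```text
t: 12.22
eef_pos: [0.6395, 0.1934, 0.3572]
tool_rot: [0.706, -0.067, 0.065, -0.702]
ft_force: [-0.7, 0.4, -0.6]
grip_width: 0.0263
```

```bash
python3 -c "
from h import *
go(640,192,66,-10.6); held()"
```

```text
t12.22 grasp mm [638.8 192.6 190.2] jaw -10.7 tilt [-0.004 -0.005] w 26.3 F [-0.7  0.4 -0.6]
shift cm [  0.12  -0.06 -12.42] yaw 0.1
n 126 lowest z [5.1 5.9] grasp z 190.2
10 x 616..667 y 166..220 53
130 x 628..648 y 182..194 15
140 x 628..640 y 179..194 17
150 x 628..641 y 180..193 18
160 x 627..642 y 179..195 18
```

Call:
play_rows --moves '[{"dp": [0.1, 0, -3], "yaw": 0, "grip": 1.5}, {"dp": [0.1, 0, -6], "yaw": 0, "grip": 1.5}, {"dp": [0.1, 0, -9], "yaw": 0, "grip": 1.5}, {"dp": [0.1, 0, -11], "yaw": 0, "grip": 1.5}, {"dp": [0.1, 0, -11.8], "yaw": 0, "grip": 1.5}, {"dp": [0.1, 0, -12.3], "yaw": 0, "grip": 1.5}, {"dp": [0.1, 0, -12.4], "yaw": 0, "grip": 1.5}, {"dp": [0.1, 0, -12.5], "yaw": 0, "grip": 1.5}, {"dp": [0.1, 0, -12.5], "yaw": 0, "grip": 1.5}]'

```text
t: 13.4
eef_pos: [0.6406, 0.1932, 0.2332]
tool_rot: [0.706, -0.067, 0.066, -0.702]
ft_force: [0.8, -0.6, -2.2]
grip_width: 0.0262
```

Call:
play_rows --moves '[{"dp": [0, 0, 0], "yaw": 0, "grip": 3.2}, {"dp": [0, 0, 0], "yaw": 0, "grip": 4}, {"dp": [0, 0, 0], "yaw": 0, "grip": 5}, {"dp": [0, 0, 0], "yaw": 0, "grip": 5.5}, {"dp": [0, 0, 0], "yaw": 0, "grip": 5.5}, {"dp": [0, 0, 2], "yaw": 0, "grip": 5.5}, {"dp": [0, 0, 5], "yaw": 0, "grip": 6}, {"dp": [0, 0, 9], "yaw": 0, "grip": 8}, {"dp": [0, 0, 12], "yaw": 0, "grip": 9}, {"dp": [0, 0, 13], "yaw": 0, "grip": 9}]'

```text
t: 14.65
eef_pos: [0.6411, 0.1928, 0.3669]
tool_rot: [0.705, -0.065, 0.068, -0.703]
ft_force: [0.6, 0.2, 0.1]
grip_width: 0.0853
```

```bash
python3 -c "
from h import *
go(398.5,-205.5,190,-12.5)
c=capture('side'); im=c['image'][100:230,120:320,::-1]; cv2.imwrite('pics/s4.png',cv2.resize(im,None,fx=3.5,fy=3.5,interpolation=cv2.INTER_CUBIC))"
```

```text
t14.65 grasp mm [641.5 192.2 199.9] jaw -10.8 tilt [ 0.003 -0.004] w 85.3 F [0.6 0.2 0.1]
shift cm [-24.3  -39.77  -0.99] yaw -1.7
```

View pics/s4.png

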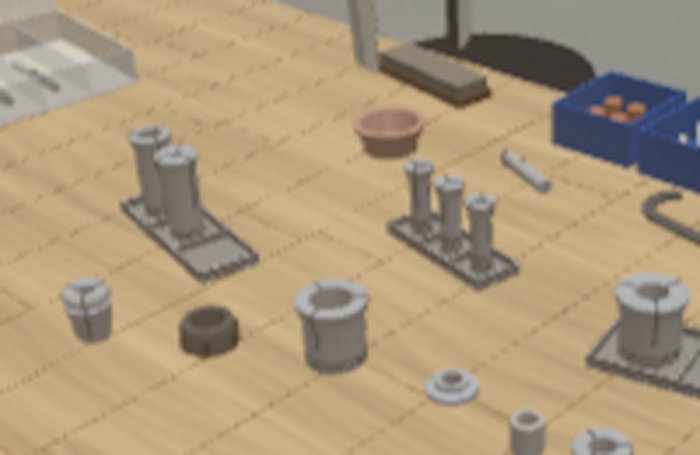

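The slim collet stands upright in its compartment, leftmost of three at crop (420,195). Next the long one.

Call:
play_rows --moves '[{"dp": [-2.5, -4, 0], "yaw": -1, "grip": 9}, {"dp": [-5, -8, 0], "yaw": -1.7, "grip": 9}, {"dp": [-8, -13, 0], "yaw": -1.7, "grip": 9}, {"dp": [-11, -18, 0], "yaw": -1.7, "grip": 9}, {"dp": [-14, -23, 0], "yaw": -1.7, "grip": 9}, {"dp": [-17, -28, 0], "yaw": -1.7, "grip": 9}, {"dp": [-20, -33, 0], "yaw": -1.7, "grip": 9}, {"dp": [-23, -38, 0], "yaw": -1.7, "grip": 9}, {"dp": [-24.3, -39.8, -1], "yaw": -1.7, "grip": 9}, {"dp": [-24.3, -39.8, -5], "yaw": -1.7, "grip": 9}]'

```text
t: 15.95
eef_pos: [0.3971, -0.2073, 0.3173]
tool_rot: [0.705, -0.076, 0.081, -0.701]
ft_force: [-0.2, 1.0, 0.6]
grip_width: 0.0902
```

```bash
python3 -c "
from h import *
go(398.5,-205.5,76,-12.5)"
```

```text
t15.95 grasp mm [ 398.1 -208.4  150.3] jaw -12.7 tilt [ 0.006 -0.006] w 90.2 F [-0.2  1.   0.6]
shift cm [ 0.04  0.29 -7.43] yaw 0.2
```

Call:
play_rows --moves '[{"dp": [0.1, 0.3, 0], "yaw": 0, "grip": 9}, {"dp": [0.1, 0.3, 0], "yaw": 0, "grip": 9}, {"dp": [0.1, 0.3, 0], "yaw": 0, "grip": 8}]'

```text
t: 16.32
eef_pos: [0.3986, -0.2042, 0.3183]
tool_rot: [0.705, -0.075, 0.081, -0.701]
ft_force: [-0.9, 0.2, -0.1]
grip_width: 0.0842
```

```bash
python3 -c "
from h import *
go(398.5,-205.5,76,-12.5)"
```

```text
t16.32 grasp mm [ 400.  -205.4  151.3] jaw -12.7 tilt [ 0.008 -0.007] w 84.2 F [-0.9  0.2 -0.1]
shift cm [-0.15 -0.01 -7.53] yaw 0.2
```

Call:
play_rows --moves '[{"dp": [-0.15, 0, -2.5], "yaw": 0, "grip": 7}, {"dp": [-0.15, 0, -5], "yaw": 0, "grip": 7}, {"dp": [-0.15, 0, -7], "yaw": 0, "grip": 7}, {"dp": [-0.15, 0, -7.5], "yaw": 0, "grip": 7}, {"dp": [-0.15, 0, -7.5], "yaw": 0, "grip": 6}, {"dp": [-0.15, 0, -7.5], "yaw": 0, "grip": 5}, {"dp": [-0.15, 0, -7.5], "yaw": 0, "grip": 4.2}, {"dp": [-0.15, 0, -7.5], "yaw": 0, "grip": 3}, {"dp": [-0.15, 0, -7.5], "yaw": 0, "grip": 2.7}, {"dp": [-0.15, 0, -7.5], "yaw": 0, "grip": 2.7}]'

```text
t: 17.58
eef_pos: [0.3974, -0.2044, 0.2437]
tool_rot: [0.705, -0.075, 0.082, -0.7]
ft_force: [-0.6, -0.7, 5.7]
grip_width: 0.0387
```

Call:
play_rows --moves '[{"dp": [0, 0, 0], "yaw": 0, "grip": 2.7}, {"dp": [0, 0, 0], "yaw": 0, "grip": 2.7}, {"dp": [0, 0, 1], "yaw": 0, "grip": 2.7}, {"dp": [0, 0, 2], "yaw": 0, "grip": 2.7}, {"dp": [0, 0, 4], "yaw": 0, "grip": 2.7}, {"dp": [0, 0, 6], "yaw": 0, "grip": 2.7}, {"dp": [0, 0, 6], "yaw": 0, "grip": 2.7}]'

```text
t: 18.45
eef_pos: [0.3976, -0.2045, 0.3049]
tool_rot: [0.705, -0.073, 0.083, -0.7]
ft_force: [0.6, 0.6, -4.1]
grip_width: 0.039
```

```bash
python3 -c "
from h import *
go(480,308,200,-12.5); held()"
```

```text
t18.45 grasp mm [ 399.6 -205.9  137.9] jaw -12.7 tilt [ 0.012 -0.009] w 39.0 F [ 0.6  0.6 -4.1]
shift cm [ 8.04 51.39  6.21] yaw 0.2
n 272 lowest z [59.7 63.5] grasp z 137.9
60 x 384..404 y -222..-199 17
70 x 383..403 y -223..-197 49
80 x 382..410 y -224..-198 45
90 x 382..407 y -224..-197 49
100 x 382..406 y -224..-197 54
110 x 382..406 y -224..-198 47
```

Call:
play_rows --moves '[{"dp": [0.5, 0.5, 3], "yaw": 0, "grip": 2.7}, {"dp": [2, 2, 6], "yaw": 0, "grip": 2.7}, {"dp": [4, 5, 7], "yaw": 0, "grip": 2.7}, {"dp": [6, 9, 7], "yaw": 0, "grip": 2.7}, {"dp": [8, 13, 7], "yaw": 0, "grip": 2.7}, {"dp": [8, 17, 7], "yaw": 0, "grip": 2.7}, {"dp": [8, 21, 7], "yaw": 0, "grip": 2.7}, {"dp": [8, 25, 7], "yaw": 0, "grip": 2.7}, {"dp": [8, 29, 7], "yaw": 0, "grip": 2.7}, {"dp": [8, 33, 7], "yaw": 0, "grip": 2.7}]'

```text
t: 19.75
eef_pos: [0.4767, 0.1272, 0.3728]
tool_rot: [0.705, -0.075, 0.081, -0.7]
ft_force: [0.8, -0.1, -4.5]
grip_width: 0.0389
```

Call:
play_rows --moves '[{"dp": [0, 4, 0], "yaw": 0, "grip": 2.7}, {"dp": [0, 8, 0], "yaw": 0, "grip": 2.7}, {"dp": [0, 12, 0], "yaw": 0, "grip": 2.7}, {"dp": [0, 15, 0], "yaw": 0, "grip": 2.7}, {"dp": [0, 17, 0], "yaw": 0, "grip": 2.7}, {"dp": [0, 18.4, 0], "yaw": 0, "grip": 2.7}, {"dp": [0, 18.4, 0], "yaw": 0, "grip": 2.7}, {"dp": [0, 18.4, 0], "yaw": 0, "grip": 2.7}]'

```text
t: 20.75
eef_pos: [0.477, 0.3096, 0.3728]
tool_rot: [0.706, -0.076, 0.082, -0.7]
ft_force: [0.4, 0.1, -3.5]
grip_width: 0.0389
```

```bash
python3 -c "
from h import *
go(480,308,81,-12.5); held()"
```

```text
t20.75 grasp mm [478.2 308.  205.8] jaw -12.8 tilt [ 0.007 -0.01 ] w 38.9 F [ 0.4  0.1 -3.5]
shift cm [  0.18   0.   -12.48] yaw 0.3
n 217 lowest z [5.4 6.3] grasp z 205.8
10 x 451..507 y 279..336 28
130 x 463..487 y 290..313 20
140 x 461..490 y 287..314 34
150 x 460..493 y 289..314 34
160 x 461..488 y 288..312 33
170 x 460..492 y 290..316 35
180 x 460..486 y 289..313 33
```

Call:
play_rows --moves '[{"dp": [0.2, 0, -3], "yaw": 0, "grip": 2.7}, {"dp": [0.2, 0, -6], "yaw": 0, "grip": 2.7}, {"dp": [0.2, 0, -9], "yaw": 0, "grip": 2.7}, {"dp": [0.2, 0, -11], "yaw": 0, "grip": 2.7}, {"dp": [0.2, 0, -11.8], "yaw": 0, "grip": 2.7}, {"dp": [0.2, 0, -12.2], "yaw": 0, "grip": 2.7}, {"dp": [0.2, 0, -12.4], "yaw": 0, "grip": 2.7}, {"dp": [0.2, 0, -12.5], "yaw": 0, "grip": 2.7}, {"dp": [0.2, 0, -12.6], "yaw": 0, "grip": 2.7}, {"dp": [0.2, 0, -12.6], "yaw": 0, "grip": 2.7}]'

```text
t: 22.05
eef_pos: [0.479, 0.3096, 0.247]
tool_rot: [0.706, -0.076, 0.082, -0.7]
ft_force: [0.4, -0.0, -3.6]
grip_width: 0.0387
```

Call:
play_rows --moves '[{"dp": [0, 0, 0], "yaw": 0, "grip": 4.2}, {"dp": [0, 0, 0], "yaw": 0, "grip": 5}, {"dp": [0, 0, 0], "yaw": 0, "grip": 6}, {"dp": [0, 0, 0], "yaw": 0, "grip": 7}, {"dp": [0, 0, 0], "yaw": 0, "grip": 7}, {"dp": [0, 0, 2], "yaw": 0, "grip": 7}, {"dp": [0, 0, 5], "yaw": 0, "grip": 7}, {"dp": [0, 0, 8], "yaw": 0, "grip": 8}, {"dp": [0, 0, 11], "yaw": 0, "grip": 8}, {"dp": [0, 0, 11], "yaw": 0, "grip": 8}]'

```text
t: 23.3
eef_pos: [0.4797, 0.3096, 0.3592]
tool_rot: [0.704, -0.074, 0.083, -0.701]
ft_force: [-0.0, -0.0, -0.8]
grip_width: 0.0799
```

```bash
python3 -c "
from h import *
go(330.5,288,150,19.5)
c=capture('side'); im=c['image'][100:230,120:320,::-1]; cv2.imwrite('pics/s5.png',cv2.resize(im,None,fx=3.5,fy=3.5,interpolation=cv2.INTER_CUBIC))"
```

```text
t23.30 grasp mm [481.8 308.6 192.3] jaw -12.8 tilt [ 0.012 -0.006] w 79.9 F [-0.  -0.  -0.8]
shift cm [-15.13  -2.06  -4.23] yaw 32.3
```

View pics/s5.png

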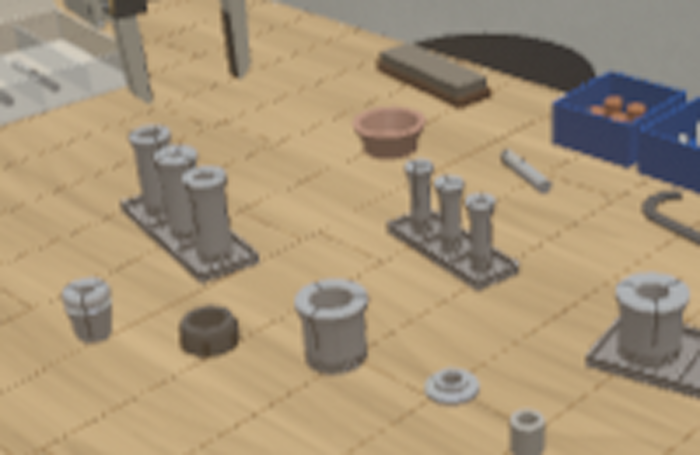

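The long collet stands upright in its compartment at crop (208,215). Next the short one.

Call:
play_rows --moves '[{"dp": [-2, 0, 0], "yaw": 4, "grip": 8.5}, {"dp": [-5, -0.5, 0], "yaw": 9, "grip": 8.5}, {"dp": [-8, -1, 0], "yaw": 14, "grip": 8.5}, {"dp": [-11, -1.5, 0], "yaw": 19, "grip": 8.5}, {"dp": [-14, -2, -1], "yaw": 24, "grip": 8.5}, {"dp": [-15.1, -2.1, -3], "yaw": 29, "grip": 8.5}, {"dp": [-15.1, -2.1, -6], "yaw": 32.3, "grip": 8.5}, {"dp": [-15.1, -2.1, -9], "yaw": 32.3, "grip": 8.5}, {"dp": [-15.1, -2.1, -9], "yaw": 32.3, "grip": 8.5}, {"dp": [-15.1, -2.1, -9], "yaw": 32.3, "grip": 8.5}]'

```text
t: 24.6
eef_pos: [0.3282, 0.2885, 0.2677]
tool_rot: [0.699, 0.124, -0.116, -0.695]
ft_force: [0.4, -1.0, -0.3]
grip_width: 0.0847
```

```bash
python3 -c "
from h import *
go(330.5,288,37,19.5)"
```

```text
t24.60 grasp mm [330.1 288.1 100.7] jaw 19.5 tilt [ 0.012 -0.003] w 84.7 F [ 0.4 -1.  -0.3]
shift cm [ 0.04 -0.01 -6.37] yaw 0.0
```

Call:
play_rows --moves '[{"dp": [0, 0, -2], "yaw": 0, "grip": 8}, {"dp": [0, 0, -4], "yaw": 0, "grip": 7}, {"dp": [0, 0, -6], "yaw": 0, "grip": 7}, {"dp": [0, 0, -6.4], "yaw": 0, "grip": 7}, {"dp": [0, 0, -6.4], "yaw": 0, "grip": 6}, {"dp": [0, 0, -6.4], "yaw": 0, "grip": 5}, {"dp": [0, 0, -6.4], "yaw": 0, "grip": 4.2}, {"dp": [0, 0, -6.4], "yaw": 0, "grip": 3}, {"dp": [0, 0, -6.4], "yaw": 0, "grip": 2.7}, {"dp": [0, 0, -6.4], "yaw": 0, "grip": 2.7}]'

```text
t: 25.85
eef_pos: [0.3285, 0.2888, 0.2041]
tool_rot: [0.698, 0.124, -0.115, -0.696]
ft_force: [-0.1, 0.2, 5.9]
grip_width: 0.0395
```

Call:
play_rows --moves '[{"dp": [0, 0, 0], "yaw": 0, "grip": 2.7}, {"dp": [0, 0, 0], "yaw": 0, "grip": 2.7}, {"dp": [0, 0, 1], "yaw": 0, "grip": 2.7}, {"dp": [0, 0, 2], "yaw": 0, "grip": 2.7}, {"dp": [0, 0, 4], "yaw": 0, "grip": 2.7}, {"dp": [0, 0, 7], "yaw": 0, "grip": 2.7}, {"dp": [0, 0, 10], "yaw": 0, "grip": 2.7}, {"dp": [0, 0, 13], "yaw": 0, "grip": 2.7}, {"dp": [0, 0, 13], "yaw": 0, "grip": 2.7}]'

```text
t: 26.98
eef_pos: [0.3286, 0.2888, 0.3359]
tool_rot: [0.697, 0.125, -0.114, -0.697]
ft_force: [-0.7, -0.1, -2.8]
grip_width: 0.0395
```

```bash
python3 -c "
from h import *
go(491,-296,160,19.5); held()"
```

```text
t26.98 grasp mm [331.3 289.2 168.9] jaw 19.5 tilt [0.016 0.002] w 39.5 F [-0.7 -0.1 -2.8]
shift cm [ 15.97 -58.52  -0.89] yaw 0.0
n 52 lowest z [129.2 130.4] grasp z 168.9
130 x 317..339 y 273..292 14
140 x 314..342 y 269..294 31
```

Call:
play_rows --moves '[{"dp": [2, -1, 0], "yaw": 0, "grip": 2.7}, {"dp": [5, -3.5, 0], "yaw": 0, "grip": 2.7}, {"dp": [8, -6, 0], "yaw": 0, "grip": 2.7}, {"dp": [11, -9, 0], "yaw": 0, "grip": 2.7}, {"dp": [14, -12, 0], "yaw": 0, "grip": 2.7}, {"dp": [16, -15, 0], "yaw": 0, "grip": 2.7}, {"dp": [16.5, -19, 0], "yaw": 0, "grip": 2.7}, {"dp": [16.5, -23, 0], "yaw": 0, "grip": 2.7}, {"dp": [16.5, -27, 0], "yaw": 0, "grip": 2.7}, {"dp": [16.5, -31, 0], "yaw": 0, "grip": 2.7}]'

```text
t: 28.28
eef_pos: [0.4923, -0.0225, 0.3328]
tool_rot: [0.698, 0.123, -0.116, -0.696]
ft_force: [0.6, -0.4, -2.7]
grip_width: 0.0395
```

Call:
play_rows --moves '[{"dp": [0, -4, 0], "yaw": 0, "grip": 2.7}, {"dp": [0, -8, 0], "yaw": 0, "grip": 2.7}, {"dp": [0, -12, 0], "yaw": 0, "grip": 2.7}, {"dp": [0, -16, 0], "yaw": 0, "grip": 2.7}, {"dp": [0, -20, 0], "yaw": 0, "grip": 2.7}, {"dp": [0, -24, 0], "yaw": 0, "grip": 2.7}, {"dp": [0, -26, 0], "yaw": 0, "grip": 2.7}, {"dp": [-0.3, -27.5, 0], "yaw": 0, "grip": 2.7}, {"dp": [-0.3, -27.5, 0], "yaw": 0, "grip": 2.7}, {"dp": [-0.3, -27.5, 0], "yaw": 0, "grip": 2.7}]'

```text
t: 29.52
eef_pos: [0.4898, -0.2958, 0.3325]
tool_rot: [-0.697, -0.124, 0.117, 0.697]
ft_force: [0.5, -0.2, -1.8]
grip_width: 0.0391
```

```bash
python3 -c "
from h import *
go(491,-296,41.5,19.5); held()"
```

```text
t29.52 grasp mm [ 491.3 -295.5  165.5] jaw 19.6 tilt [0.009 0.002] w 39.1 F [ 0.5 -0.2 -1.8]
shift cm [ -0.03  -0.05 -12.4 ] yaw -0.1
n 121 lowest z [5.1 5.7] grasp z 165.5
10 x 462..521 y -324..-266 56
130 x 475..492 y -311..-284 36
140 x 474..491 y -312..-285 29
```

Call:
play_rows --moves '[{"dp": [0, 0, -3], "yaw": 0, "grip": 2.7}, {"dp": [0, 0, -6], "yaw": 0, "grip": 2.7}, {"dp": [0, 0, -9], "yaw": 0, "grip": 2.7}, {"dp": [0, 0, -11], "yaw": 0, "grip": 2.7}, {"dp": [0, 0, -11.8], "yaw": 0, "grip": 2.7}, {"dp": [0, 0, -12.2], "yaw": 0, "grip": 2.7}, {"dp": [0, 0, -12.4], "yaw": 0, "grip": 2.7}, {"dp": [0, 0, -12.5], "yaw": 0, "grip": 2.7}, {"dp": [0, 0, -12.5], "yaw": 0, "grip": 2.7}]'

```text
t: 30.7
eef_pos: [0.49, -0.2959, 0.2081]
tool_rot: [0.697, 0.124, -0.117, -0.697]
ft_force: [0.0, -0.2, -1.8]
grip_width: 0.0395
```

Call:
play_rows --moves '[{"dp": [0, 0, 0], "yaw": 0, "grip": 4.2}, {"dp": [0, 0, 0], "yaw": 0, "grip": 5}, {"dp": [0, 0, 0], "yaw": 0, "grip": 6}, {"dp": [0, 0, 0], "yaw": 0, "grip": 7}, {"dp": [0, 0, 0], "yaw": 0, "grip": 7}, {"dp": [0, 0, 2], "yaw": 0, "grip": 7}, {"dp": [0, 0, 5], "yaw": 0, "grip": 7}, {"dp": [0, 0, 8], "yaw": 0, "grip": 8}, {"dp": [0, 0, 12], "yaw": 0, "grip": 9}, {"dp": [0, 0, 12], "yaw": 0, "grip": 9}]'

```text
t: 31.95
eef_pos: [0.4906, -0.2966, 0.3312]
tool_rot: [0.699, 0.126, -0.115, -0.695]
ft_force: [0.5, 0.9, -1.5]
grip_width: 0.0896
```

```bash
python3 -c "
from h import *
go(440,99.5,160,12.5)
c=capture('side'); im=c['image'][160:290,220:420,::-1]; cv2.imwrite('pics/s6.png',cv2.resize(im,None,fx=3.5,fy=3.5,interpolation=cv2.INTER_CUBIC))"
```

```text
t31.95 grasp mm [ 493.4 -297.1  164.3] jaw 19.6 tilt [ 0.017 -0.003] w 89.6 F [ 0.5  0.9 -1.5]
shift cm [-5.34 39.66 -0.43] yaw -7.1
```

View pics/s6.png

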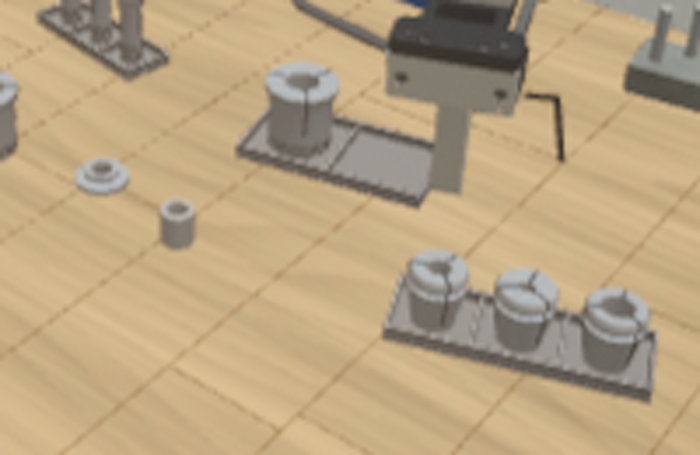

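The short collet stands upright in its compartment at crop (437,290). Next the wide one.

Call:
play_rows --moves '[{"dp": [0, 3, 0], "yaw": -2, "grip": 9.3}, {"dp": [0, 7, 0], "yaw": -4, "grip": 9.3}, {"dp": [0, 12, 0], "yaw": -6, "grip": 9.3}, {"dp": [0, 17, 0], "yaw": -7.1, "grip": 9.3}, {"dp": [-1, 22, 0], "yaw": -7.1, "grip": 9.3}, {"dp": [-2, 27, 0], "yaw": -7.1, "grip": 9.3}, {"dp": [-3, 32, 0], "yaw": -7.1, "grip": 9.3}, {"dp": [-4.5, 36, 0], "yaw": -7.1, "grip": 9.3}, {"dp": [-5.3, 39, 0], "yaw": -7.1, "grip": 9.3}, {"dp": [-5.3, 39.7, 0], "yaw": -7.1, "grip": 9.3}]'

```text
t: 33.25
eef_pos: [0.4361, 0.1029, 0.3282]
tool_rot: [0.704, 0.082, -0.075, -0.702]
ft_force: [-0.9, -1.1, 0.4]
grip_width: 0.0933
```

Call:
play_rows --moves '[{"dp": [0, 0, -1.5], "yaw": 0, "grip": 9.3}, {"dp": [0, 0, -3.5], "yaw": 0, "grip": 9.3}, {"dp": [0, 0, -5], "yaw": 0, "grip": 9.3}, {"dp": [0, 0, -5], "yaw": 0, "grip": 9.3}, {"dp": [0, 0, -5], "yaw": 0, "grip": 9.3}]'

```text
t: 33.88
eef_pos: [0.4365, 0.102, 0.2784]
tool_rot: [0.704, 0.082, -0.075, -0.701]
ft_force: [-0.3, -0.0, 0.1]
grip_width: 0.0932
```

```bash
python3 -c "
from h import *
go(440,99.5,49,12.5)"
```

```text
t33.88 grasp mm [438.2 101.6 111.4] jaw 12.7 tilt [ 0.01  -0.002] w 93.2 F [-0.3 -0.   0.1]
shift cm [ 0.18 -0.21 -6.24] yaw -0.2
```

Call:
play_rows --moves '[{"dp": [0.2, -0.2, -1.5], "yaw": 0, "grip": 9.3}, {"dp": [0.2, -0.2, -3], "yaw": 0, "grip": 9.3}, {"dp": [0.2, -0.2, -4.5], "yaw": 0, "grip": 9.3}, {"dp": [0.2, -0.2, -5.8], "yaw": 0, "grip": 9.3}, {"dp": [0.2, -0.2, -6.2], "yaw": 0, "grip": 9}, {"dp": [0.2, -0.2, -6.2], "yaw": 0, "grip": 8}, {"dp": [0.2, -0.2, -6.2], "yaw": 0, "grip": 7}, {"dp": [0.2, -0.2, -6.2], "yaw": 0, "grip": 6.2}, {"dp": [0.2, -0.2, -6.2], "yaw": 0, "grip": 5}, {"dp": [0.2, -0.2, -6.2], "yaw": 0, "grip": 4.5}]'

```text
t: 35.12
eef_pos: [0.4387, 0.1001, 0.2167]
tool_rot: [0.704, 0.082, -0.074, -0.702]
ft_force: [0.0, -0.2, 3.1]
grip_width: 0.0586
```

Call:
play_rows --moves '[{"dp": [0, 0, 0], "yaw": 0, "grip": 4.5}, {"dp": [0, 0, 0], "yaw": 0, "grip": 4.5}, {"dp": [0, 0, 0], "yaw": 0, "grip": 4.5}, {"dp": [0, 0, 1], "yaw": 0, "grip": 4.5}, {"dp": [0, 0, 2], "yaw": 0, "grip": 4.5}, {"dp": [0, 0, 4], "yaw": 0, "grip": 4.5}, {"dp": [0, 0, 7], "yaw": 0, "grip": 4.5}, {"dp": [0, 0, 10], "yaw": 0, "grip": 4.5}, {"dp": [0, 0, 12], "yaw": 0, "grip": 4.5}, {"dp": [0, 0, 12], "yaw": 0, "grip": 4.5}]'

```text
t: 36.38
eef_pos: [0.4386, 0.1001, 0.338]
tool_rot: [0.704, 0.083, -0.073, -0.702]
ft_force: [0.7, -0.1, -4.9]
grip_width: 0.0584
```

```bash
python3 -c "
from h import *
go(627,-173,170,12.5); held(r=.045)"
```

```text
t36.38 grasp mm [440.9  99.9 171. ] jaw 12.7 tilt [ 0.014 -0.001] w 58.4 F [ 0.7 -0.1 -4.9]
shift cm [ 18.61 -27.29  -0.1 ] yaw -0.2
n 174 lowest z [119.4 122. ] grasp z 171.0
120 x 415..451 y 73..113 27
130 x 413..457 y 73..111 60
140 x 412..459 y 71..107 62
```

Call:
play_rows --moves '[{"dp": [1, -1.5, 0], "yaw": 0, "grip": 4.5}, {"dp": [3, -4.5, 0], "yaw": 0, "grip": 4.5}, {"dp": [5.5, -8, 0], "yaw": 0, "grip": 4.5}, {"dp": [8, -12, 0], "yaw": 0, "grip": 4.5}, {"dp": [11, -16, 0], "yaw": 0, "grip": 4.5}, {"dp": [13.5, -20, 0], "yaw": 0, "grip": 4.5}, {"dp": [16, -23.5, 0], "yaw": 0, "grip": 4.5}, {"dp": [18, -26.3, 0], "yaw": 0, "grip": 4.5}, {"dp": [18.6, -27.3, 0], "yaw": 0, "grip": 4.5}, {"dp": [18.6, -27.3, 0], "yaw": 0, "grip": 4.5}]'

```text
t: 37.67
eef_pos: [0.6235, -0.173, 0.3351]
tool_rot: [0.703, 0.081, -0.075, -0.702]
ft_force: [-0.6, 1.3, -4.9]
grip_width: 0.0588
```

```bash
python3 -c "
from h import *
go(627,-173,53.5,12.5); held(r=.045)"
```

```text
t37.67 grasp mm [ 624.8 -173.   168.1] jaw 12.7 tilt [ 0.007 -0.   ] w 58.8 F [-0.6  1.3 -4.9]
shift cm [  0.22   0.   -11.46] yaw -0.2
n 298 lowest z [5.  5.7] grasp z 168.1
10 x 583..669 y -216..-132 114
120 x 595..634 y -199..-157 50
130 x 597..631 y -199..-154 66
140 x 598..635 y -199..-151 63
```

Call:
play_rows --moves '[{"dp": [0.2, 0, -3], "yaw": 0, "grip": 4.5}, {"dp": [0.2, 0, -6], "yaw": 0, "grip": 4.5}, {"dp": [0.2, 0, -8.5], "yaw": 0, "grip": 4.5}, {"dp": [0.2, 0, -10], "yaw": 0, "grip": 4.5}, {"dp": [0.2, 0, -10.8], "yaw": 0, "grip": 4.5}, {"dp": [0.2, 0, -11.2], "yaw": 0, "grip": 4.5}, {"dp": [0.2, 0, -11.4], "yaw": 0, "grip": 4.5}, {"dp": [0.2, 0, -11.5], "yaw": 0, "grip": 4.5}, {"dp": [0.2, 0, -11.5], "yaw": 0, "grip": 4.5}]'

```text
t: 38.85
eef_pos: [0.6256, -0.1718, 0.2208]
tool_rot: [0.703, 0.081, -0.076, -0.703]
ft_force: [-0.1, -0.4, -5.6]
grip_width: 0.0588
```

Call:
play_rows --moves '[{"dp": [0, 0, 0], "yaw": 0, "grip": 6.5}, {"dp": [0, 0, 0], "yaw": 0, "grip": 7.5}, {"dp": [0, 0, 0], "yaw": 0, "grip": 8.5}, {"dp": [0, 0, 0], "yaw": 0, "grip": 9}, {"dp": [0, 0, 0], "yaw": 0, "grip": 9}, {"dp": [0, 0, 2], "yaw": 0, "grip": 9}, {"dp": [0, 0, 5], "yaw": 0, "grip": 9}, {"dp": [0, 0, 9], "yaw": 0, "grip": 9}, {"dp": [0, 0, 13], "yaw": 0, "grip": 9}, {"dp": [0, 0, 16], "yaw": 0, "grip": 9}]'

```text
t: 40.1
eef_pos: [0.6256, -0.172, 0.3846]
tool_rot: [0.703, 0.083, -0.074, -0.702]
ft_force: [1.3, -0.2, 0.1]
grip_width: 0.09
```

Call:
play_rows --moves '[{"dp": [-1, 4, 0], "yaw": 0, "grip": 9}, {"dp": [-3, 9, 2], "yaw": 0, "grip": 9}, {"dp": [-5, 14, 4], "yaw": 0, "grip": 9}, {"dp": [-7, 19, 6], "yaw": 0, "grip": 9}, {"dp": [-8, 22, 7], "yaw": 0, "grip": 9}, {"dp": [-8, 22, 7], "yaw": 0, "grip": 9}, {"dp": [-8, 22, 7], "yaw": 0, "grip": 9}]'

```text
t: 40.98
eef_pos: [0.5455, 0.0465, 0.4552]
tool_rot: [0.704, 0.082, -0.073, -0.702]
ft_force: [0.1, -0.4, 0.1]
grip_width: 0.0902
```

```bash
python3 -c "
from h import *
go(); c=capture('side'); cv2.imwrite('pics/s7.png',cv2.resize(c['image'][100:300,100:450,::-1],None,fx=2.25,fy=2.25,interpolation=cv2.INTER_CUBIC))
A=world(c).reshape(-1,3)
for n,x,y,h in(('slim',640,192,75),('long',480,308,89),('short',491,-296,49),('wide',627,-173,63),('nut',387,200,24),('bush',446,-101.5,30)):
    g=np.array([x,y])/1000; a=A[(np.hypot(*(A[:,:2]-g).T)<.034)&(A[:,2]<.1)&(A[:,2]>.006)]
    t=np.percentile(a[:,2],98); b=a[a[:,2]>t-.006]; (cx,cy),r=cv2.minEnclosingCircle((b[:,:2]*1000).astype(np.float32)); print(n,'top %.0f want %d at %.0f %.0f r%.0f'%(t*1000,h,cx,cy,r),'target',x,y)
"
```

```text
t40.98 grasp mm [547.7  46.3 288.2] jaw 12.6 tilt [ 0.013 -0.002] w 90.2 F [ 0.1 -0.4  0.1]
slim top 74 want 75 at 639 190 r14 target 640 192
long top 89 want 89 at 480 306 r20 target 480 308
short top 50 want 49 at 490 -296 r20 target 491 -296
wide top 64 want 63 at 626 -173 r31 target 627 -173
nut top 24 want 24 at 386 199 r25 target 387 200
bush top 31 want 30 at 446 -103 r13 target 446 -101.5
```

View pics/s7.png

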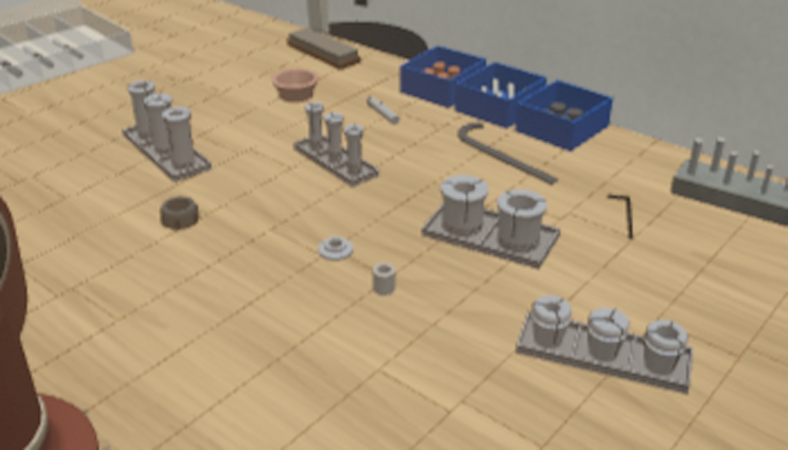

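All four stand upright in their compartments. The wide one is at crop (520,220). The nut (180,212) and bush (384,278) have not moved, and the gripper is clear.

```bash
python3 -c "
from bench import *
print(close_job())"
```

```text
the job is handed in; nothing more can be done
None
```

All four collets are standing upright, head up, in the empty compartment of their own tray. I moved them in the order slim, long, short, wide, and handed the job in at about 41 s.

- **Final position check:** the side camera's depth put every collet within about 2 mm of its compartment centre. Top heights were within 1 mm of what they should be. The nut and the bush measured within about 2 mm of where they started, and the gripper was clear of everything.
- **Slim regrip:** my first two grips on the slim collet's shank closed to 26.3 mm instead of 20 mm, because the fingers above the pads touched its head. I let it go, still standing, and gripped it by the head. The long and wide collets were gripped by the head too, and the short one by its collar.
- **Other readings:** gripped widths read about 1.5 mm under the nominal diameters. The tool leaned by up to about 1° as the moves went on, and no collet was knocked over.

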